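# Put the tea things away

### The job

The visitors have left, so put the tea things on the desk away: the two white cups go, mouth-down as they stand, into the round white dish with the cup that is there already, the two tea caddies go upright into the wooden tray with the caddy that is there already, and the teapot goes on the middle of its own saucer, the small round one. Everything must stand flat on the floor of its own holder; set each thing down without dropping it, and do not shift the cup and the caddy already put away.

Things in the scene. Friction and masses are not known exactly. Their poses are not given: they have to be found in the camera images.
- cup1: cup to put away: white porcelain tasting cup standing mouth-down: a plain white round with a small foot ring on top; 54 mm across at the mouth (underside), walls nearly straight up to 30 mm, then rounding in to a 28 mm foot ring, 44 mm high, 60 g. Origin: centre of its underside, z up; yaw means nothing. Starts in the loose row nearest the robot.
- cup2: the other cup to put away, the same as cup1, in the same row.
- caddy1: caddy to put away: round tea caddy, a plain grey metal tin with its lid fast on: straight wall 58 mm across, 72 mm high, 120 g. Origin: centre of its underside, z up; yaw means nothing. Starts in the row nearest the robot.
- caddy2: the other caddy to put away, the same as caddy1, in the same row.
- teapot: small brown clay teapot, lid fast, 160 g: round body 62 mm across, straight walls from 10 to 36 mm above its foot, knob up to 60 mm. Origin: centre of its underside, z up; its +x points to the spout (tip 54 mm out), -x to the handle (53 mm out). Grip the body along its y. Starts in the row nearest the robot, spout roughly away from the robot; any yaw will do on the saucer.
- dish: round white porcelain dish, fixed on the desk in the far row: 190 mm across at the rim, 18 mm high, walls 5 mm, flaring; flat inner floor 5 mm above the desk and about 166 mm across, room for three cups side by side. Origin: centre of its underside, z up. Its +x points to about where cup_put_away stands.
- tray: open wooden tray, fixed on the desk in the far row: 92 mm (its x) by 250 mm (its y) outside, 22 mm high, walls 6 mm; inside 80 by 238 mm, floor 6 mm above the desk, room for three caddies in a row along its y. Origin: centre of its underside, z up. caddy_put_away stands near its +y end.
- saucer: small shallow round white porcelain saucer for the teapot, fixed on the desk in the far row, 116 mm across at the rim, 11 mm high; flat inner floor 4 mm above the desk, about 96 mm across. Origin: centre of its underside on the desk, z up.
- cup_put_away: the cup already in the dish, same as cup1, about 46 mm from the dish's centre; leave it where it is.
- caddy_put_away: the caddy already in the tray, same as caddy1, about 76 mm from the tray's centre towards its +y end; leave it where it is.
Not all that is in view belongs to the job. What is shaped like the cup1 but pink is not meant.

How it is judged:
By the outcome, as a careful person would: the job done as asked, in the order asked, and still so for the second after the job is handed in, with the robot touching nothing.
It also fails if it takes over 106 s, if anything falls off the work surface, if the arm or the gripper's body presses on something with over 40 N, if the wrist force passes 120 N, or if a joint passes its speed limit or range.

### The arm

A 6-joint arm with a two-finger parallel gripper is mounted at the origin on the work surface. World frame = base frame: x ahead of the robot, y to its left, z up, the work surface at z = 0. Lengths are in m, angles in rad, forces in N, time in s.
With the tool pointing down it reaches from about 0.35 to 0.975 m from the base axis. Payload 17.4 kg.
Tool frame: the origin (TCP) lies at the very end of the fingers, on their centre line; the grasp point (between the pads) lies 19 mm behind it; x points along the fingers, y is the direction in which the jaws open and shut, and the axes are right-handed (so a half turn about x gives the same grasp; the last joint's range is limited). The gripper opens to 85 mm and grips with 20 to 120 N. Pads are 22 mm wide; open, the fingers measure 114 mm over their backs; the gripper's body (76 mm by 85 mm) begins 54 mm behind the grasp point. The pads swing forward as they close: fully open they stand 13 mm farther back than shut.
Start: joints at [1.304, 0.116, 1.442, -0, 1.584, -0.038], TCP at [0.153, 0.657, 0.2] pointing down, gripper open.
Joint ranges: [-2.83, 2.83], [-0.83, 2.19], [0.07, 2.5], [-1.14, 4.28], [0.01, 3], [-2.97, 2.97]. Speed limits (rad/s): [1.89, 1.89, 2.22, 3.14, 3.14, 3.14].

### API

Orientations are given as a rotation vector (axis times angle).
In Python, from bench import bot gives the robot as it stands.
- The arm moves only by the shell command python3 -m pendant 'ROWS' [FORCE]. ROWS is JSON, a list of rows, each an object of numbers: "grip": the closure, from -1 (fully open) to 1 (shut); "tx", "ty", "tz": the shift along the tool's x, y, z in m; "rx", "ry", "rz": the turn, a rotation vector about the tool's x, y, z in rad. A call has 1 to 5 rows; each row is the pose to reach, as a shift and turn from the pose commanded when the call began, along the tool's axes at that moment; what a row does not reach only later rows make up. A row lasts 1/8 s, in which the tool goes at most 62.5 mm and 10.7 degrees, less where a joint would pass 70% of its speed; a pose out of reach is approached as far as the arm can. A call with a gripper value outside its range is refused whole. The fingers move at their own pace and stop on an object; FORCE is the grip in N (left out, the last holds). Time passes only in rows, so rows that repeat a pose let the fingers close. It gives the time, the measured TCP pose, the force and the opening at its end, in the units of the state.
- bot.get_obs(): the state, without advancing time (a new reading comes with each control period).
- bot.get_image(name): name is "side" or "top" or "wrist"; returns a dict with "color" (480x640x3 uint8, red, green, blue), "range_z" (480x640 float32, m along the optical axis (not along the pixel's ray), 0 where there is no reading), "camera_matrix" (3x3 intrinsics, pixels), "dist" ([k1, k2, p1, p2, k3] as OpenCV has them; the pictures are not rectified), "R" (3x3) and "t" (3): a world point X has camera coordinates R X + t. Camera axes: x right, y down, z forward; pixel columns grow to the right and rows downward; lengths in m; the calibration is good to about 2 mm. A picture is of the moment at which its call begins.
- bot.hand_in(): hands the job in, once; it reports no verdict.
The state is a dict: "clock": time; "qpos": joint angles; "dq": joint speeds; "tau": joint torques, N m; "position": TCP position; "tcp_rot": TCP orientation; "ft_force": force on the tool from outside, world axes, zero at the start; "moment": the same for the moment, N m; "gripper_width": finger opening in m.
Only numpy, scipy, OpenCV 4.12 (cv2) and the standard library are available. Lean on these libraries where they do the work, as an engineer would, in place of code of your own. Each camera call takes 0.05 s, during which the arm holds its last target. There are 200 camera calls.

## Working session

There is one attempt and no reset: what is moved stays moved. The work goes in short steps, Python scripts to look and compute and a shell command to move; the robot and the scene stay as the last step left them, time stands still between calls to the robot, and variables do not carry over. Pictures are saved under pics/ and viewed, about 12 in all and at most 16, crops included, and the job is handed in when it is done.

```bash
mkdir -p pics; ls; python3 - <<'E'
from bench import bot
import cv2,numpy as np
o=bot.get_obs();print({k:np.round(v,3) for k,v in o.items()})
for n in("top","side"):
    i=bot.get_image(n);cv2.imwrite(f"pics/{n}0.png",i["color"][:,:,::-1]);np.savez(f"{n}0.npz",**i)
    print(n,i["camera_matrix"],i["dist"],np.round(i["R"],3),i["t"])
E
```

```text
pics
{'clock': np.float64(0.0), 'qpos': array([ 1.304,  0.116,  1.442,  0.   ,  1.584, -0.038]), 'dq': array([-0.   , -0.001, -0.   ,  0.001,  0.   ,  0.002]), 'tau': array([ 1.0000e-03, -7.3199e+01, -6.3250e+01, -0.0000e+00,  6.0000e-03,
        0.0000e+00]), 'position': array([0.153, 0.657, 0.199]), 'tcp_rot': array([ 0.179,  1.563, -0.18 ]), 'ft_force': array([-0.875, -0.679, -0.577]), 'moment': array([ 0.011, -0.009,  0.025]), 'gripper_width': np.float64(0.085)}
top [[602.25916438   0.         313.77733704]
 [  0.         602.25916438 242.46095691]
 [  0.           0.           1.        ]] [-0.15702654  0.          0.          0.          0.        ] [[-0.011 -1.     0.003]
 [-0.999  0.011 -0.034]
 [ 0.034 -0.003 -0.999]] [0.02853407 0.47618766 1.05725258]
side [[523.43683759   0.         316.57485234]
 [  0.         523.43683759 244.00543076]
 [  0.           0.           1.        ]] [-0.01765242  0.          0.          0.          0.        ] [[ 0.971 -0.239 -0.018]
 [-0.142 -0.512 -0.847]
 [ 0.193  0.825 -0.531]] [-0.45777242  0.11687956  0.99827631]
```

View pics/top0.png

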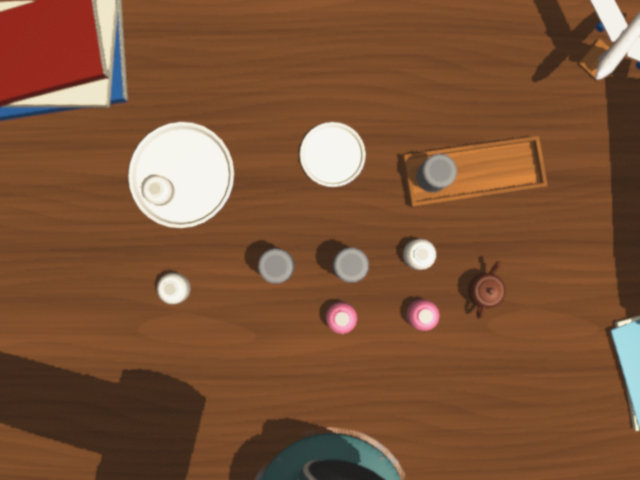

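View pics/side0.png

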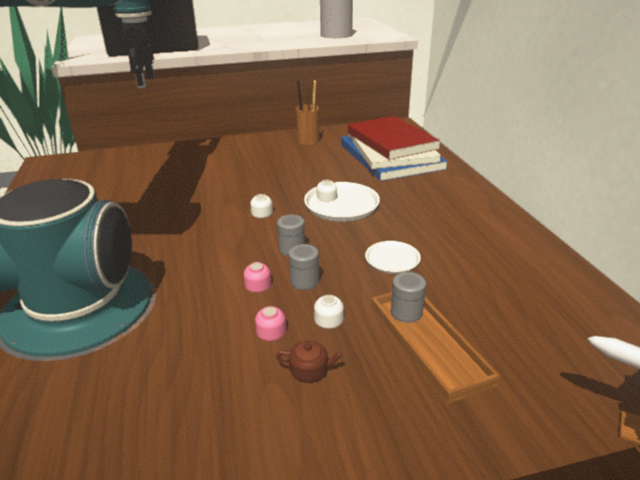

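Candidates. White cups to move: (173,288) and (420,254). The white cup at (157,190) is already in the dish, and the pink ones at (342,318) and (424,315) are decoys. Caddies to move: (276,265) and (351,264); (438,171) is already in the tray. Teapot (488,290). Holders: dish (181,175), saucer (332,154), tray (475,171).

```bash
cat > h.py <<'E'
import numpy as np,cv2
from scipy.spatial.transform import Rotation as Ro
from scipy.optimize import least_squares
def world(i):
    d=i["range_z"];h,w=d.shape;u,v=np.meshgrid(np.arange(w),np.arange(h))
    p=cv2.undistortPoints(np.stack([u,v],-1).reshape(-1,1,2).astype(float),i["camera_matrix"],i["dist"]).reshape(h,w,2)
    c=np.dstack([p*d[...,None],d]); P=(c-i["t"])@i["R"]; P[d==0]=np.nan; return P
def circ(p):
    f=lambda q:np.hypot(p[:,0]-q[0],p[:,1]-q[1])-q[2]
    return least_squares(f,[*p.mean(0),.04],loss='soft_l1',f_scale=.002).x
E
python3 - <<'E'
from h import *
i=dict(np.load("top0.npz"));P=world(i)
print("desk z",np.nanmedian(P[350:450,220:260,2]),np.nanmedian(P[200:240,450:560,2]))
def top(n,u,v,r,zlo,zhi):
    Q=P[v-r:v+r,u-r:u+r].reshape(-1,3);Q=Q[(Q[:,2]>zlo)&(Q[:,2]<zhi)]
    c,rad=cv2.minEnclosingCircle(Q[:,:2].astype(np.float32)*1000)
    print(n,len(Q),"mean",Q.mean(0).round(4),"circ",np.round(c,1),round(rad,1),"zmax",Q[:,2].max().round(3))
for n,u,v,r,a,b in[("cupA",173,288,22,.015,.06),("cupB",420,254,22,.015,.06),("cupP",157,190,22,.03,.06),("cadA",276,265,24,.06,.09),("cadB",351,264,24,.06,.09),("cadP",438,171,24,.06,.09),("pot",488,290,18,.03,.08),("potlow",488,290,36,.012,.08),("pinkA",342,318,22,.015,.06),("pinkB",424,315,22,.015,.06)]:top(n,u,v,r,a,b)
# rims: colour masks, project to rim heights
c=i["color"].astype(int)
def plane(pix,z):
    n=cv2.undistortPoints(np.float64(pix).reshape(-1,1,2),i["camera_matrix"],i["dist"]).reshape(-1,2)
    d=np.c_[n,np.ones(len(n))]@i["R"];o=-i["R"].T@i["t"];return o+d*((z-o[2])/d[:,2])[:,None]
w=(c.min(2)>120).astype(np.uint8)
for n,u,v,z in[("dish",200,160,.018),("saucer",332,154,.011)]:
    nl,l=cv2.connectedComponents(w);m=(l==l[v,u]).astype(np.uint8)
    k=max(cv2.findContours(m,0,1)[0],key=len)[:,0];print(n,circ(plane(k,z)[:,:2]).round(4))
cor=plane([(404,153),(540,137),(547,185),(412,206)],.022);print("tray",cor.round(4),cor.mean(0))
a=cv2.resize(i["color"][120:340,380:560,::-1],None,fx=3,fy=3,interpolation=2)
b=cv2.resize(i["color"][120:340,120:320,::-1],None,fx=2,fy=2,interpolation=2)
cv2.imwrite("pics/c1.png",a[:600])
E
```

```text
desk z -9.359175987062628e-05 -0.00024741594700520517
cupA 715 mean [0.3988 0.2696 0.0369] circ [398.6 272.6] 26.6 zmax 0.048
cupB 738 mean [ 0.4536 -0.1593  0.0373] circ [ 453.7 -162.1] 26.8 zmax 0.049
cupP 677 mean [0.5703 0.2953 0.0424] circ [570.3 298.1] 27.0 zmax 0.054
cadA 938 mean [0.4363 0.0885 0.0715] circ [436.3  88.8] 28.9 zmax 0.077
cadB 932 mean [ 0.4367 -0.0372  0.0716] circ [436.8 -37.4] 29.1 zmax 0.077
cadP 961 mean [ 0.5921 -0.1874  0.0768] circ [ 592.8 -188.7] 29.7 zmax 0.083
pot 975 mean [ 0.3892 -0.2763  0.0438] circ [ 390.1 -280.5] 33.3 zmax 0.064
potlow 1204 mean [ 0.3888 -0.2751  0.0411] circ [ 389.1 -279.5] 52.2 zmax 0.064
pinkA 741 mean [ 0.3454 -0.0217  0.0377] circ [344.1 -22.2] 26.6 zmax 0.05
pinkB 709 mean [ 0.3481 -0.1642  0.0373] circ [ 347.1 -166.5] 26.0 zmax 0.049
dish [0.6001 0.2593 0.0947]
saucer [ 0.6339 -0.0112  0.058 ]
tray [[ 0.6326 -0.1377  0.022 ]
 [ 0.6627 -0.3881  0.022 ]
 [ 0.5751 -0.3977  0.022 ]
 [ 0.5383 -0.1499  0.022 ]] [ 0.60218109 -0.26837247  0.022     ]
```

View pics/c1.png

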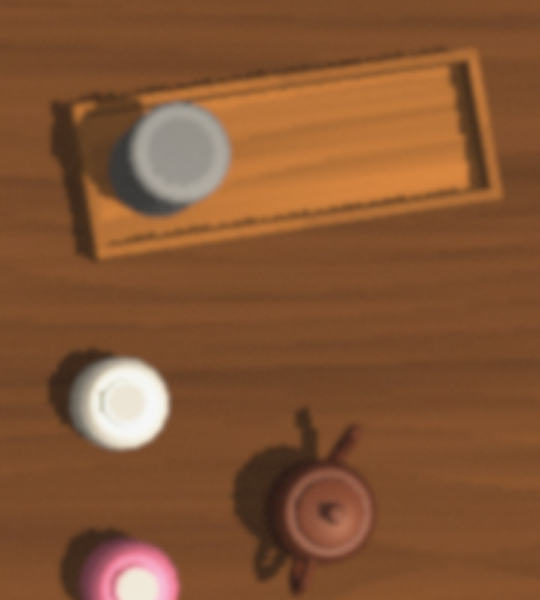

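The crop shows the white cup B, with a plain pale foot, at crop (122,403), above a pink decoy. The tray corners are clear. The teapot's spout points up and right at crop (352,430), so its yaw is about -19°.

```bash
cat >> h.py <<'E'
def plan(bot,*tg,start=None):
    o=bot.get_obs();R0=Ro.from_rotvec(o["tcp_rot"]);p=o["position"]
    y=R0.as_matrix()[:,1];print("t",round(float(o["clock"]),2),"p",p.round(4),"psi",round(np.degrees(np.arctan2(y[1],y[0])),1),"x",R0.as_matrix()[:,0].round(3),"F",o["ft_force"].round(1),"w",round(float(o["gripper_width"]),4),"q",o["qpos"].round(2))
    for x,yy,z,ps in tg:
        c,s=np.cos(np.radians(ps)),np.sin(np.radians(ps));Rt=Ro.from_matrix(np.array([[0,0,-1.],[c,s,0],[s,-c,0]]).T)
        print((x,yy,z,ps),"t",R0.inv().apply(np.array([x,yy,z])-p).round(4),"r",(R0.inv()*Rt).as_rotvec().round(3))
E
python3 - <<'E'
from h import *
from bench import bot
plan(bot,(.399,.272,.16,100),(.399,.272,.16,90),(.399,.272,.16,-80))
E
```

```text
t 0.1 p [0.1531 0.6572 0.1993] psi 76.9 x [-0.    -0.001 -1.   ] F [0.  0.  0.3] w 0.0856 q [ 1.3   0.12  1.44  0.    1.58 -0.04]
(0.399, 0.272, 0.16, 100) t [ 0.0397 -0.3193  0.3269] r [-0.403 -0.     0.001]
(0.399, 0.272, 0.16, 90) t [ 0.0397 -0.3193  0.3269] r [-0.229 -0.     0.001]
(0.399, 0.272, 0.16, -80) t [ 0.0397 -0.3193  0.3269] r [2.738e+00 1.000e-03 0.000e+00]
```

```bash
python3 -m pendant '[{"ty":-0.036,"tz":0.036},{"ty":-0.076,"tz":0.077,"rx":-0.1},{"ty":-0.116,"tz":0.118,"rx":-0.2},{"ty":-0.156,"tz":0.159,"rx":-0.3},{"tx":0.02,"ty":-0.19,"tz":0.194,"rx":-0.403}]'
python3 - <<'E'
from h import *
from bench import bot
plan(bot,(.399,.272,.16,100))
E
```

```text
t 0.1 p [0.1531 0.6572 0.1993] psi 76.9 x [-0.    -0.001 -1.   ] F [0.  0.  0.3] w 0.0856 q [ 1.3   0.12  1.44  0.    1.58 -0.04]
(0.399, 0.272, 0.16, 100) t [ 0.0397 -0.3193  0.3269] r [-0.403 -0.     0.001]invalid input at $[0]: expected keys grip, tx, ty, tz, rx, ry, rz
```

```bash
python3 -m pendant '[{"grip":-1,"tx":0,"ty":-0.036,"tz":0.036,"rx":0,"ry":0,"rz":0},{"grip":-1,"tx":0,"ty":-0.076,"tz":0.077,"rx":-0.1,"ry":0,"rz":0},{"grip":-1,"tx":0,"ty":-0.116,"tz":0.118,"rx":-0.2,"ry":0,"rz":0},{"grip":-1,"tx":0,"ty":-0.156,"tz":0.159,"rx":-0.3,"ry":0,"rz":0},{"grip":-1,"tx":0.02,"ty":-0.19,"tz":0.194,"rx":-0.403,"ry":0,"rz":0}]'
python3 - <<'E'
from h import *
from bench import bot
plan(bot,(.399,.272,.16,100))
E
```

```text
clock: 0.72
position: [0.3, 0.427, 0.1809]
tcp_rot: [-0.138, 1.565, 0.141]
ft_force: [0.6, 0.9, 0.3]
gripper_width: 0.0854
t 0.72 p [0.3    0.427  0.1809] psi 100.2 x [ 0.002  0.002 -1.   ] F [0.6 0.9 0.3] w 0.0854 q [ 0.91 -0.22  1.79 -0.    1.56 -0.84]
(0.399, 0.272, 0.16, 100) t [ 0.0208 -0.1701  0.07  ] r [ 0.003  0.002 -0.001]
```

```bash
python3 -m pendant '[{"grip":-1,"tx":0.007,"ty":-0.055,"tz":0.023,"rx":0,"ry":0,"rz":0},{"grip":-1,"tx":0.014,"ty":-0.11,"tz":0.046,"rx":0,"ry":0,"rz":0},{"grip":-1,"tx":0.02,"ty":-0.15,"tz":0.062,"rx":0,"ry":0,"rz":0},{"grip":-1,"tx":0.02,"ty":-0.17,"tz":0.07,"rx":0,"ry":0,"rz":0},{"grip":-1,"tx":0.02,"ty":-0.17,"tz":0.07,"rx":0,"ry":0,"rz":0}]'
cat > look.py <<'E'
import sys
from h import *
from bench import bot
i=bot.get_image("wrist");cv2.imwrite("pics/%s.png"%sys.argv[1],i["color"][:,:,::-1])
np.savez("w.npz",**i)
P=world(i);o=bot.get_obs();p=o["position"]
X=sys.argv[2:]
if X:
    x,y,z0,z1,r=map(float,X)
    Q=P.reshape(-1,3);Q=Q[(Q[:,2]>z0)&(Q[:,2]<z1)&(np.hypot(Q[:,0]-x,Q[:,1]-y)<r)]
    c,rad=cv2.minEnclosingCircle(Q[:,:2].astype(np.float32)*1000);print(len(Q),Q.mean(0).round(4),np.round(c,1),rad)
E
python3 look.py w1 .399 .272 .015 .06 .04
python3 - <<'E'
from h import *
from bench import bot
plan(bot,(.399,.272,.003,100))
E
```

```text
clock: 1.35
position: [0.3978, 0.272, 0.1598]
tcp_rot: [-0.135, 1.567, 0.135]
ft_force: [-0.2, -0.5, 0.2]
gripper_width: 0.0853
3366 [0.3942 0.2736 0.0369] [397.8 274.4] 26.446653366088867
t 1.4 p [0.3974 0.2729 0.1599] psi 99.9 x [-0.  0. -1.] F [-0.8 -0.2 -0.1] w 0.0855 q [ 0.55 -0.3   1.9   0.    1.55 -1.2 ]
(0.399, 0.272, 0.003, 100) t [ 0.1569 -0.0011  0.0015] r [-0.002 -0.    -0.   ]
```

View pics/w1.png

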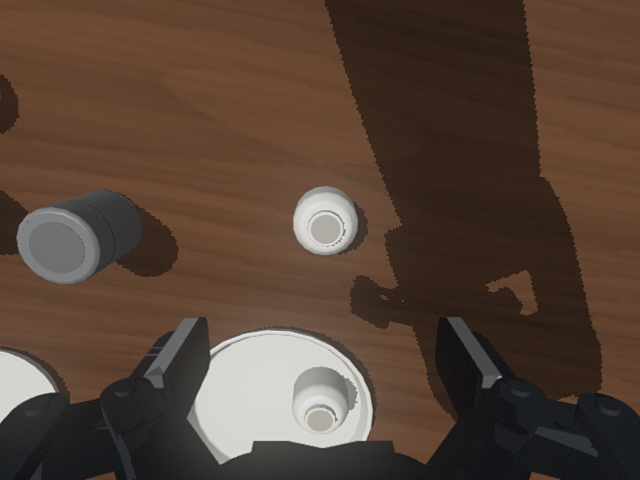

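The wrist view shows the white cup at (325,222), midway between the fingers. It measures (0.398, 0.274), which agrees with the top camera. Descending.

```bash
python3 -m pendant '[{"grip":-1,"tx":0.05,"ty":0.001,"tz":0,"rx":0,"ry":0,"rz":0},{"grip":-1,"tx":0.1,"ty":0.001,"tz":0,"rx":0,"ry":0,"rz":0},{"grip":-1,"tx":0.14,"ty":0.001,"tz":0,"rx":0,"ry":0,"rz":0},{"grip":-1,"tx":0.157,"ty":0.001,"tz":0,"rx":0,"ry":0,"rz":0},{"grip":-1,"tx":0.157,"ty":0.001,"tz":0,"rx":0,"ry":0,"rz":0}]' 30
python3 -m pendant '[{"grip":1,"tx":0,"ty":0,"tz":0,"rx":0,"ry":0,"rz":0},{"grip":1,"tx":0,"ty":0,"tz":0,"rx":0,"ry":0,"rz":0},{"grip":1,"tx":0,"ty":0,"tz":0,"rx":0,"ry":0,"rz":0},{"grip":1,"tx":0,"ty":0,"tz":0,"rx":0,"ry":0,"rz":0}]' 30
```

```text
clock: 2.02
position: [0.3967, 0.2744, 0.0028]
tcp_rot: [-0.138, 1.568, 0.137]
ft_force: [-0.1, -0.5, 0.2]
gripper_width: 0.085
clock: 2.52
position: [0.3995, 0.275, 0.0073]
tcp_rot: [-0.135, 1.561, 0.138]
ft_force: [-4.2, -6.4, 36.2]
gripper_width: 0.0264
```

```bash
python3 - <<'E'
from bench import bot
import cv2,numpy as np
i=bot.get_image("side");a=cv2.resize(i["color"][130:280,180:400,::-1],None,fx=2,fy=2,interpolation=2)
j=bot.get_image("wrist");b=cv2.resize(j["color"][:,:,::-1],(400,300))
cv2.imwrite("pics/s1.png",np.hstack([a[:,:400],b]))
print(bot.get_obs()["ft_force"],bot.get_obs()["gripper_width"])
E
```

```text
[-4.39288757 -7.36771924 37.90889403] 0.02649603925157721
```

View pics/s1.png

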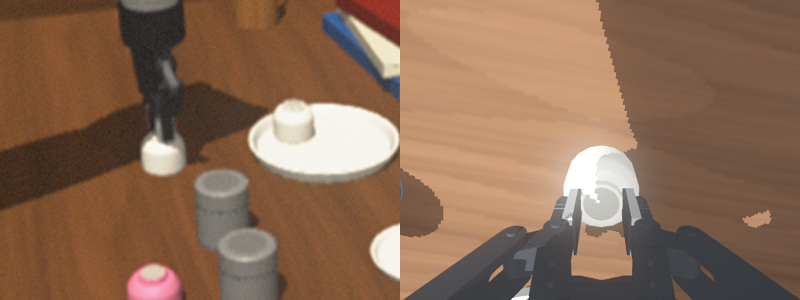

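```bash
python3 - <<'E'
from h import *
from bench import bot
P=world(dict(np.load("w.npz")))
for s in[(slice(315,400),slice(140,215)),(slice(315,400),slice(430,500))]:
    Q=P[s].reshape(-1,3);Q=Q[Q[:,2]>.1];k=np.argsort(Q[:,2])[:400:40];print("open tips, TCP .16:",Q[k].round(3).tolist())
for n in("wrist","side"):
    P=world(bot.get_image(n)).reshape(-1,3);o=bot.get_obs()["position"];d=P-o
    Q=P[(abs(d[:,0])<.03)&(abs(d[:,1])<.06)&(P[:,2]>.0)&(P[:,2]<.12)]
    print(n,len(Q),"top of things by (x,y)")
    for y in np.arange(-.05,.051,.01):
        m=abs(Q[:,1]-o[1]-y)<.005
        if m.any():print(round(y,2),np.percentile(Q[m,2],[0,20,50,80,100]).round(3))
E
```

```text
open tips, TCP .16: [[0.412, 0.231, 0.203], [0.401, 0.23, 0.205], [0.396, 0.228, 0.206], [0.398, 0.229, 0.206], [0.406, 0.23, 0.207], [0.412, 0.232, 0.208], [0.396, 0.229, 0.208], [0.394, 0.228, 0.209], [0.394, 0.225, 0.209], [0.406, 0.23, 0.21]]
open tips, TCP .16: [[0.396, 0.315, 0.203], [0.388, 0.314, 0.205], [0.386, 0.313, 0.206], [0.387, 0.314, 0.206], [0.4, 0.316, 0.207], [0.39, 0.315, 0.208], [0.378, 0.319, 0.208], [0.378, 0.317, 0.209], [0.381, 0.313, 0.209], [0.379, 0.315, 0.21]]
wrist 57298 top of things by (x,y)
-0.05 [0.    0.1   0.111 0.116 0.12 ]
-0.04 [0.    0.093 0.098 0.107 0.115]
-0.03 [0.    0.082 0.092 0.094 0.119]
-0.02 [0.    0.043 0.089 0.113 0.12 ]
-0.01 [0.    0.037 0.044 0.113 0.12 ]
0.0 [0.    0.036 0.043 0.115 0.12 ]
0.01 [0.    0.039 0.075 0.113 0.12 ]
0.02 [0.    0.052 0.085 0.109 0.12 ]
0.03 [0.    0.088 0.092 0.094 0.102]
0.04 [0.    0.095 0.102 0.112 0.12 ]
0.05 [0.    0.101 0.112 0.117 0.12 ]
side 792 top of things by (x,y)
-0.05 [0.084 0.09  0.097 0.106 0.118]
-0.04 [0.    0.084 0.089 0.094 0.104]
-0.03 [0.    0.012 0.032 0.073 0.118]
-0.02 [0.    0.015 0.033 0.062 0.12 ]
-0.01 [0.001 0.013 0.029 0.036 0.105]
0.0 [0.006 0.033 0.037 0.056 0.118]
0.01 [0.03  0.051 0.071 0.099 0.12 ]
0.02 [0.042 0.073 0.084 0.099 0.108]
0.03 [0.086 0.088 0.089 0.089 0.09 ]
0.04 [0.091 0.098 0.106 0.114 0.118]
0.05 [0.1   0.103 0.11  0.117 0.119]
```

The measured tips sit about 30 mm further back than the reported TCP implies: open tips at z=0.203 with TCP at 0.160, where 13 mm was expected. The jaws therefore closed on the foot ring. I'll release, check the body depth and re-measure the cup.

```bash
python3 -m pendant '[{"grip":0,"tx":-0.004,"ty":0,"tz":0,"rx":0,"ry":0,"rz":0},{"grip":-1,"tx":-0.004,"ty":0,"tz":0,"rx":0,"ry":0,"rz":0},{"grip":-1,"tx":-0.03,"ty":0,"tz":0,"rx":0,"ry":0,"rz":0},{"grip":-1,"tx":-0.06,"ty":0,"tz":0,"rx":0,"ry":0,"rz":0},{"grip":-1,"tx":-0.06,"ty":0,"tz":0,"rx":0,"ry":0,"rz":0}]'
python3 - <<'E'
from h import *
P=world(dict(np.load("w.npz")))
for u,v in[(320,445),(320,460),(320,475),(270,460),(370,460),(180,475),(460,475)]:print((u,v),P[v,u].round(3))
E
python3 look.py w2 .398 .273 .015 .06 .04
python3 - <<'E'
from h import *
from bench import bot
plan(bot,(.398,.274,-.030,100))
P=world(bot.get_image("wrist")).reshape(-1,3);o=bot.get_obs()["position"]
Q=P[(P[:,2]<.13)&(P[:,2]>.06)];print("lowest of gripper",np.sort(Q[:,2])[:3],Q[np.argsort(Q[:,2])[:2]])
E
```

```text
clock: 3.35
position: [0.398, 0.2746, 0.065]
tcp_rot: [-0.136, 1.564, 0.138]
ft_force: [-0.5, -0.5, -0.6]
gripper_width: 0.0857
(320, 445) [0.64  0.311 0.005]
(320, 460) [0.387 0.27  0.269]
(320, 475) [0.386 0.27  0.273]
(270, 460) [0.388 0.26  0.269]
(370, 460) [0.385 0.28  0.269]
(180, 475) [0.386 0.244 0.277]
(460, 475) [0.378 0.294 0.277]
6561 [0.3929 0.2737 0.0368] [397.9 274.7] 26.43310546875
t 3.4 p [0.3975 0.2742 0.0635] psi 100.0 x [ 0.001  0.001 -1.   ] F [-0.1 -0.7 -0.3] w 0.085 q [ 0.55 -0.24  2.01 -0.    1.38 -1.19]
(0.398, 0.274, -0.03, 100) t [ 0.0935 -0.0003  0.0004] r [-0.     0.001 -0.   ]
lowest of gripper [0.06002411 0.1063215  0.10643079] [[0.43310505 0.11887328 0.06002411]
 [0.39415483 0.31726758 0.1063215 ]]
```

```bash
python3 -m pendant '[{"grip":-1,"tx":0.045,"ty":0,"tz":0,"rx":0,"ry":0,"rz":0},{"grip":-1,"tx":0.08,"ty":0,"tz":0,"rx":0,"ry":0,"rz":0},{"grip":-1,"tx":0.094,"ty":0,"tz":0,"rx":0,"ry":0,"rz":0},{"grip":-1,"tx":0.094,"ty":0,"tz":0,"rx":0,"ry":0,"rz":0},{"grip":0,"tx":0.094,"ty":0,"tz":0,"rx":0,"ry":0,"rz":0}]' 30
python3 -m pendant '[{"grip":1,"tx":0,"ty":0,"tz":0,"rx":0,"ry":0,"rz":0},{"grip":1,"tx":0,"ty":0,"tz":0,"rx":0,"ry":0,"rz":0},{"grip":1,"tx":0,"ty":0,"tz":0,"rx":0,"ry":0,"rz":0}]' 30
python3 - <<'E'
from h import *
from bench import bot
plan(bot)
E
```

```text
clock: 4.08
position: [0.3978, 0.2744, -0.0298]
tcp_rot: [-0.136, 1.565, 0.137]
ft_force: [-1.4, 0.3, 0.1]
gripper_width: 0.0699
clock: 4.45
position: [0.3979, 0.2745, -0.0294]
tcp_rot: [-0.136, 1.565, 0.138]
ft_force: [-2.9, -0.6, 8.1]
gripper_width: 0.0519
t 4.45 p [ 0.3979  0.2745 -0.0294] psi 100.0 x [ 0.002  0.001 -1.   ] F [-2.9 -0.6  8.1] w 0.0519 q [ 0.55 -0.14  2.09  0.    1.2  -1.19]
```

```bash
python3 -m pendant '[{"grip":1,"tx":-0.01,"ty":0,"tz":0,"rx":0,"ry":0,"rz":0},{"grip":1,"tx":-0.06,"ty":0,"tz":0,"rx":0,"ry":0,"rz":0},{"grip":1,"tx":-0.085,"ty":-0.01,"tz":0.05,"rx":0,"ry":0,"rz":0},{"grip":1,"tx":-0.085,"ty":-0.022,"tz":0.105,"rx":0,"ry":0,"rz":0},{"grip":1,"tx":-0.085,"ty":-0.034,"tz":0.16,"rx":0,"ry":0,"rz":0}]'
python3 -m pendant '[{"grip":1,"tx":0,"ty":-0.01,"tz":0.05,"rx":0,"ry":0,"rz":0},{"grip":1,"tx":0,"ty":-0.017,"tz":0.082,"rx":0,"ry":0,"rz":0},{"grip":1,"tx":0,"ty":-0.017,"tz":0.082,"rx":0,"ry":0,"rz":0},{"grip":1,"tx":0,"ty":-0.017,"tz":0.082,"rx":0,"ry":0,"rz":0}]'
python3 look.py w3
python3 - <<'E'
from h import *
from bench import bot
plan(bot,(.645,.266,-.025,100))
E
```

```text
clock: 5.08
position: [0.5628, 0.2683, 0.0557]
tcp_rot: [-0.136, 1.565, 0.137]
ft_force: [0.3, -0.1, 0.2]
gripper_width: 0.0519
clock: 5.58
position: [0.6439, 0.2658, 0.0544]
tcp_rot: [-0.137, 1.567, 0.137]
ft_force: [-0.5, -0.3, -0.6]
gripper_width: 0.0523
t 5.62 p [0.6437 0.2659 0.0545] psi 100.0 x [ 0.  0. -1.] F [-1.5 -0.2  0.6] w 0.0519 q [ 0.36  0.23  1.55  0.    1.36 -1.39]
(0.645, 0.266, -0.025, 100) t [ 0.0795 -0.0002  0.0013] r [ 0.  0. -0.]
```

View pics/w3.png

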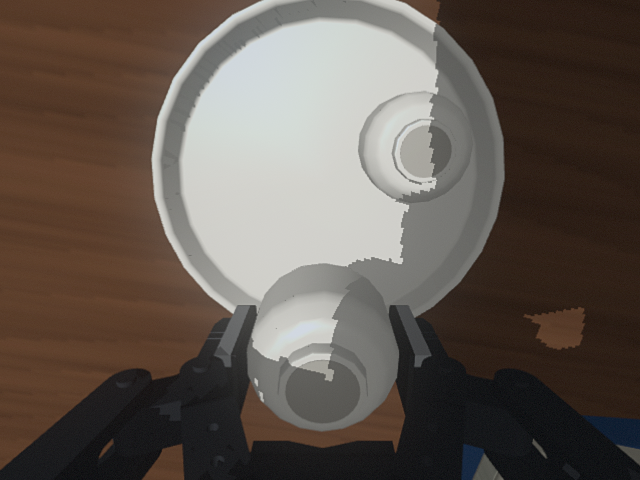

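The wrist view shows the cup held upright at (320,350) over the far side of the dish. The put-away cup at (415,147) is clear. Lowering.

```bash
python3 -m pendant '[{"grip":1,"tx":0.04,"ty":0,"tz":0.001,"rx":0,"ry":0,"rz":0},{"grip":1,"tx":0.065,"ty":0,"tz":0.001,"rx":0,"ry":0,"rz":0},{"grip":1,"tx":0.074,"ty":0,"tz":0.001,"rx":0,"ry":0,"rz":0},{"grip":1,"tx":0.078,"ty":0,"tz":0.001,"rx":0,"ry":0,"rz":0},{"grip":1,"tx":0.08,"ty":0,"tz":0.001,"rx":0,"ry":0,"rz":0}]'
python3 -m pendant '[{"grip":1,"tx":0,"ty":0,"tz":0,"rx":0,"ry":0,"rz":0}]'
```

```text
clock: 6.25
position: [0.6457, 0.2662, -0.0244]
tcp_rot: [-0.137, 1.565, 0.137]
ft_force: [-9.0, -2.3, 18.1]
gripper_width: 0.0526
clock: 6.38
position: [0.6459, 0.2663, -0.0243]
tcp_rot: [-0.136, 1.565, 0.137]
ft_force: [-3.4, -0.3, 5.9]
gripper_width: 0.0522
```

```bash
python3 -m pendant '[{"grip":-0.4,"tx":0,"ty":0,"tz":0,"rx":0,"ry":0,"rz":0},{"grip":-0.4,"tx":0,"ty":0,"tz":0,"rx":0,"ry":0,"rz":0},{"grip":-0.4,"tx":-0.01,"ty":0,"tz":0,"rx":0,"ry":0,"rz":0},{"grip":-0.4,"tx":-0.05,"ty":0,"tz":0,"rx":0,"ry":0,"rz":0},{"grip":-1,"tx":-0.085,"ty":0,"tz":0,"rx":0,"ry":0,"rz":0}]'
python3 -m pendant '[{"grip":-1,"tx":0,"ty":-0.04,"tz":-0.027,"rx":0,"ry":0,"rz":0},{"grip":-1,"tx":0,"ty":-0.09,"tz":-0.061,"rx":0,"ry":0,"rz":0},{"grip":-1,"tx":0,"ty":-0.14,"tz":-0.095,"rx":0,"ry":0,"rz":0},{"grip":-1,"tx":0,"ty":-0.19,"tz":-0.129,"rx":0,"ry":0,"rz":0},{"grip":-1,"tx":0,"ty":-0.24,"tz":-0.163,"rx":0,"ry":0,"rz":0}]'
python3 -m pendant '[{"grip":-1,"tx":0,"ty":-0.05,"tz":-0.034,"rx":0,"ry":0,"rz":0},{"grip":-1,"tx":0,"ty":-0.1,"tz":-0.068,"rx":0,"ry":0,"rz":0},{"grip":-1,"tx":0,"ty":-0.135,"tz":-0.092,"rx":0,"ry":0,"rz":0},{"grip":-1,"tx":0,"ty":-0.148,"tz":-0.1,"rx":0,"ry":0,"rz":0},{"grip":-1,"tx":0,"ty":-0.148,"tz":-0.1,"rx":0,"ry":0,"rz":0}]'
python3 look.py w4 .4537 -.162 .015 .06 .04
python3 - <<'E'
from h import *
from bench import bot
plan(bot,(.4537,-.162,-.030,100))
i=bot.get_image("top");np.savez("top1.npz",**i);P=world(i)
Q=P[135:225,130:235].reshape(-1,3);
for n,x,y in[("P",.570,.298),("1",.645,.266)]:
    q=Q[(Q[:,2]>.025)&(np.hypot(Q[:,0]-x,Q[:,1]-y)<.04)];print(n,len(q),np.round(cv2.minEnclosingCircle(q[:,:2].astype(np.float32)*1000),1) if 0 else cv2.minEnclosingCircle(q[:,:2].astype(np.float32)*1000),q[:,2].max())
E
```

```text
clock: 7.0
position: [0.6454, 0.266, 0.061]
tcp_rot: [-0.137, 1.566, 0.137]
ft_force: [0.6, -0.2, 0.9]
gripper_width: 0.0758
clock: 7.62
position: [0.5256, -0.0002, 0.0599]
tcp_rot: [-0.137, 1.565, 0.137]
ft_force: [0.9, -0.3, 0.5]
gripper_width: 0.0852
clock: 8.25
position: [0.4537, -0.1622, 0.0596]
tcp_rot: [-0.136, 1.566, 0.135]
ft_force: [-0.1, 0.3, -0.0]
gripper_width: 0.0853
6883 [ 0.448  -0.1617  0.0367] [ 453.3 -160.9] 26.534687042236328
t 8.3 p [ 0.4539 -0.1615  0.0594] psi 99.9 x [ 0.  0. -1.] F [ 0.2 -0.1 -0.2] w 0.0852 q [-0.4  -0.24  2.01  0.    1.37 -2.14]
(0.4537, -0.162, -0.03, 100) t [ 0.0894 -0.0004 -0.0003] r [-0.001  0.001 -0.   ]
P 699 ((570.5847778320312, 297.7266540527344), 26.6554012298584) 0.05400736416243458
1 698 ((646.2969970703125, 265.11767578125), 27.545862197875977) 0.05491574653753937
```

```bash
python3 -m pendant '[{"grip":-1,"tx":0.045,"ty":0.001,"tz":0,"rx":0,"ry":0,"rz":0},{"grip":-1,"tx":0.08,"ty":0.001,"tz":0,"rx":0,"ry":0,"rz":0},{"grip":-1,"tx":0.09,"ty":0.001,"tz":0,"rx":0,"ry":0,"rz":0},{"grip":-1,"tx":0.09,"ty":0.001,"tz":0,"rx":0,"ry":0,"rz":0},{"grip":0,"tx":0.09,"ty":0.001,"tz":0,"rx":0,"ry":0,"rz":0}]' 30
python3 -m pendant '[{"grip":1,"tx":0,"ty":0,"tz":0,"rx":0,"ry":0,"rz":0},{"grip":1,"tx":0,"ty":0,"tz":0,"rx":0,"ry":0,"rz":0},{"grip":1,"tx":0,"ty":0,"tz":0,"rx":0,"ry":0,"rz":0}]' 30
python3 -m pendant '[{"grip":1,"tx":-0.01,"ty":0,"tz":0,"rx":0,"ry":0,"rz":0},{"grip":1,"tx":-0.06,"ty":0,"tz":0,"rx":0,"ry":0,"rz":0},{"grip":1,"tx":-0.095,"ty":0,"tz":0.02,"rx":0,"ry":0,"rz":0},{"grip":1,"tx":-0.095,"ty":0.03,"tz":0.06,"rx":0,"ry":0,"rz":0},{"grip":1,"tx":-0.095,"ty":0.075,"tz":0.09,"rx":0,"ry":0,"rz":0}]'
python3 - <<'E'
from h import *
from bench import bot
plan(bot,(.584,.216,.065,150))
E
```

```text
clock: 8.98
position: [0.4544, -0.1609, -0.0295]
tcp_rot: [-0.138, 1.565, 0.136]
ft_force: [-0.2, 0.4, -0.2]
gripper_width: 0.07
clock: 9.35
position: [0.4541, -0.161, -0.0296]
tcp_rot: [-0.137, 1.565, 0.136]
ft_force: [-1.5, 1.8, 8.1]
gripper_width: 0.0516
clock: 9.98
position: [0.5304, -0.0709, 0.0656]
tcp_rot: [-0.136, 1.565, 0.135]
ft_force: [0.4, -0.6, -1.0]
gripper_width: 0.0514
t 9.97 p [ 0.5304 -0.0709  0.0656] psi 99.9 x [ 0.002 -0.    -1.   ] F [ 0.4 -0.6 -1. ] w 0.0514 q [-0.18 -0.12  1.9  -0.    1.36 -1.92]
(0.584, 0.216, 0.065, 150) t [0.0005 0.2734 0.102 ] r [-0.875  0.001  0.002]
```

```bash
python3 -m pendant '[{"grip":1,"tx":0,"ty":0.055,"tz":0.02,"rx":-0.17,"ry":0,"rz":0},{"grip":1,"tx":0,"ty":0.11,"tz":0.041,"rx":-0.35,"ry":0,"rz":0},{"grip":1,"tx":0,"ty":0.165,"tz":0.062,"rx":-0.53,"ry":0,"rz":0},{"grip":1,"tx":0,"ty":0.22,"tz":0.082,"rx":-0.7,"ry":0,"rz":0},{"grip":1,"tx":0,"ty":0.26,"tz":0.097,"rx":-0.87,"ry":0,"rz":0}]'
python3 -m pendant '[{"grip":1,"tx":0,"ty":0,"tz":0,"rx":0,"ry":0,"rz":0},{"grip":1,"tx":0,"ty":0,"tz":0,"rx":0,"ry":0,"rz":0}]'
python3 - <<'E'
from h import *
from bench import bot
plan(bot,(.584,.216,-.025,150))
E
```

```text
clock: 10.6
position: [0.5797, 0.204, 0.065]
tcp_rot: [-0.818, 1.41, 0.818]
ft_force: [0.6, -0.9, -0.2]
gripper_width: 0.0516
clock: 10.85
position: [0.5795, 0.2012, 0.0644]
tcp_rot: [-0.812, 1.414, 0.812]
ft_force: [0.7, 0.9, -0.4]
gripper_width: 0.0518
t 10.85 p [0.5795 0.2012 0.0644] psi 149.8 x [ 0. -0. -1.] F [ 0.7  0.9 -0.4] w 0.0518 q [ 0.29  0.05  1.73 -0.    1.36 -2.32]
(0.584, 0.216, -0.025, 150) t [0.0894 0.0036 0.0151] r [-0.004 -0.     0.   ]
```

```bash
python3 -m pendant '[{"grip":1,"tx":0.03,"ty":0.004,"tz":0.015,"rx":0,"ry":0,"rz":0},{"grip":1,"tx":0.07,"ty":0.004,"tz":0.015,"rx":0,"ry":0,"rz":0},{"grip":1,"tx":0.083,"ty":0.004,"tz":0.015,"rx":0,"ry":0,"rz":0},{"grip":1,"tx":0.088,"ty":0.004,"tz":0.015,"rx":0,"ry":0,"rz":0},{"grip":1,"tx":0.0898,"ty":0.004,"tz":0.015,"rx":0,"ry":0,"rz":0}]'
python3 -m pendant '[{"grip":1,"tx":0,"ty":0,"tz":0,"rx":0,"ry":0,"rz":0}]'
```

```text
clock: 11.48
position: [0.5843, 0.2163, -0.0245]
tcp_rot: [-0.813, 1.412, 0.812]
ft_force: [-1.5, -2.6, 10.0]
gripper_width: 0.0517
clock: 11.6
position: [0.5843, 0.2166, -0.0245]
tcp_rot: [-0.813, 1.412, 0.812]
ft_force: [0.3, -2.1, 2.6]
gripper_width: 0.0521
```

```bash
python3 -m pendant '[{"grip":-0.4,"tx":0,"ty":0,"tz":0,"rx":0,"ry":0,"rz":0},{"grip":-0.4,"tx":0,"ty":0,"tz":0,"rx":0,"ry":0,"rz":0},{"grip":-0.4,"tx":-0.01,"ty":0,"tz":0,"rx":0,"ry":0,"rz":0},{"grip":-0.4,"tx":-0.06,"ty":0,"tz":0,"rx":0,"ry":0,"rz":0},{"grip":-1,"tx":-0.095,"ty":0,"tz":0,"rx":0.18,"ry":0,"rz":0}]'
python3 -m pendant '[{"grip":-1,"tx":0,"ty":0.01,"tz":-0.02,"rx":0.18,"ry":0,"rz":0},{"grip":-1,"tx":0,"ty":0.02,"tz":-0.05,"rx":0.36,"ry":0,"rz":0},{"grip":-1,"tx":0,"ty":0.03,"tz":-0.08,"rx":0.54,"ry":0,"rz":0},{"grip":-1,"tx":0,"ty":0.05,"tz":-0.11,"rx":0.72,"ry":0,"rz":0},{"grip":-1,"tx":0,"ty":0.06,"tz":-0.14,"rx":0.9,"ry":0,"rz":0}]'
python3 -m pendant '[{"grip":-1,"tx":0,"ty":0,"tz":0,"rx":0.18,"ry":0,"rz":0},{"grip":-1,"tx":0,"ty":0,"tz":0,"rx":0.36,"ry":0,"rz":0},{"grip":-1,"tx":0,"ty":0,"tz":0,"rx":0.54,"ry":0,"rz":0},{"grip":-1,"tx":0,"ty":0,"tz":0,"rx":0.72,"ry":0,"rz":0},{"grip":-1,"tx":0,"ty":0,"tz":0,"rx":0.9,"ry":0,"rz":0}]'
python3 - <<'E'
from h import *
from bench import bot
plan(bot,(.436,.089,.05,7.7))
E
```

```text
clock: 12.22
position: [0.584, 0.2167, 0.072]
tcp_rot: [-0.673, 1.462, 0.672]
ft_force: [-0.1, -0.1, -0.1]
gripper_width: 0.0761
clock: 12.85
position: [0.446, 0.1488, 0.0699]
tcp_rot: [0.033, 1.57, -0.032]
ft_force: [-0.2, -0.4, 1.0]
gripper_width: 0.0856
clock: 13.48
position: [0.4472, 0.1491, 0.07]
tcp_rot: [0.735, 1.442, -0.734]
ft_force: [0.1, -0.6, -0.4]
gripper_width: 0.085
t 13.47 p [0.4472 0.1491 0.07  ] psi 36.0 x [ 0.001  0.    -1.   ] F [ 0.1 -0.6 -0.4] w 0.085 q [ 0.27 -0.28  2.02 -0.    1.39 -0.36]
(0.436, 0.089, 0.05, 7.7) t [ 0.02   -0.0444  0.042 ] r [ 0.495  0.    -0.001]
```

```bash
python3 -m pendant '[{"grip":-1,"tx":0,"ty":-0.02,"tz":0.02,"rx":0.17,"ry":0,"rz":0},{"grip":-1,"tx":0,"ty":-0.044,"tz":0.042,"rx":0.34,"ry":0,"rz":0},{"grip":-1,"tx":0,"ty":-0.044,"tz":0.042,"rx":0.495,"ry":0,"rz":0},{"grip":-1,"tx":0,"ty":-0.044,"tz":0.042,"rx":0.495,"ry":0,"rz":0}]' 40
python3 look.py w5 .4363 .0886 .066 .085 .04
python3 - <<'E'
from h import *
from bench import bot
plan(bot,(.4363,.0886,0,7.7))
i=bot.get_image("top");np.savez("top2.npz",**i);P=world(i)
Q=P[135:225,130:235].reshape(-1,3);
for n,x,y in[("P",.570,.298),("1",.645,.266),("2",.584,.216)]:
    q=Q[(Q[:,2]>.025)&(np.hypot(Q[:,0]-x,Q[:,1]-y)<.036)];print(n,len(q),cv2.minEnclosingCircle(q[:,:2].astype(np.float32)*1000),q[:,2].max())
E
```

```text
clock: 13.98
position: [0.4367, 0.0889, 0.0699]
tcp_rot: [1.106, 1.272, -1.105]
ft_force: [-0.3, 0.7, 0.5]
gripper_width: 0.0854
10252 [0.436  0.0922 0.0711] [436.1  89.9] 29.10956382751465
t 14.03 p [0.4367 0.0892 0.0698] psi 8.2 x [ 0.001  0.    -1.   ] F [-0.1 -0.6 -0.4] w 0.0861 q [ 0.14 -0.34  2.07  0.    1.41  0.  ]
(0.4363, 0.0886, 0, 7.7) t [ 0.0698 -0.0005  0.0005] r [ 0.009 -0.    -0.001]
P 694 ((571.2141723632812, 297.6072692871094), 26.4200382232666) 0.05326976121838766
1 695 ((645.8822631835938, 264.5744323730469), 26.9542293548584) 0.05392279176620285
2 718 ((583.7678833007812, 214.6636199951172), 26.52260971069336) 0.05270344135181721
```

View pics/w5.png

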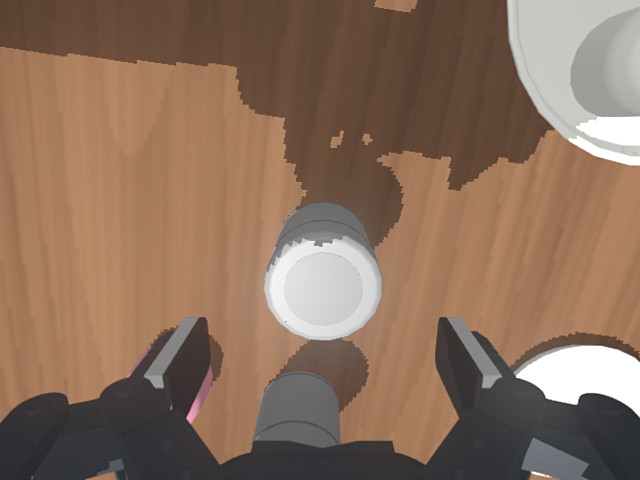

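Both cups are in the dish and the cup already there has not moved. The wrist view shows caddy A centred at (323,285) between the fingers.

```bash
python3 -m pendant '[{"grip":-1,"tx":0.04,"ty":0,"tz":0,"rx":0,"ry":0,"rz":0},{"grip":-1,"tx":0.065,"ty":0,"tz":0,"rx":0,"ry":0,"rz":0},{"grip":-1,"tx":0.07,"ty":0,"tz":0,"rx":0,"ry":0,"rz":0},{"grip":0,"tx":0.07,"ty":0,"tz":0,"rx":0,"ry":0,"rz":0}]' 40
python3 -m pendant '[{"grip":1,"tx":0,"ty":0,"tz":0,"rx":0,"ry":0,"rz":0},{"grip":1,"tx":0,"ty":0,"tz":0,"rx":0,"ry":0,"rz":0},{"grip":1,"tx":0,"ty":0,"tz":0,"rx":0,"ry":0,"rz":0}]'
python3 -m pendant '[{"grip":1,"tx":-0.01,"ty":0,"tz":0,"rx":0,"ry":0,"rz":0},{"grip":1,"tx":-0.06,"ty":0,"tz":0,"rx":0,"ry":0,"rz":0},{"grip":1,"tx":-0.1,"ty":0.02,"tz":0.02,"rx":0,"ry":0,"rz":0},{"grip":1,"tx":-0.11,"ty":0.035,"tz":0.07,"rx":0,"ry":0,"rz":0},{"grip":1,"tx":-0.11,"ty":0.05,"tz":0.125,"rx":0,"ry":0,"rz":0}]'
python3 -m pendant '[{"grip":1,"tx":0,"ty":0.015,"tz":0.055,"rx":0,"ry":0,"rz":0},{"grip":1,"tx":0,"ty":0.025,"tz":0.112,"rx":0,"ry":0,"rz":0},{"grip":1,"tx":0,"ty":0.037,"tz":0.17,"rx":0,"ry":0,"rz":0},{"grip":1,"tx":0,"ty":0.047,"tz":0.22,"rx":0,"ry":0,"rz":0},{"grip":1,"tx":0,"ty":0.055,"tz":0.26,"rx":0,"ry":0,"rz":0}]'
python3 look.py w6
python3 - <<'E'
from h import *
from bench import bot
plan(bot,(.612,-.343,.006,7.7))
E
```

```text
clock: 14.58
position: [0.4368, 0.0893, -0.0002]
tcp_rot: [1.104, 1.273, -1.104]
ft_force: [-0.1, -0.3, -0.1]
gripper_width: 0.0695
clock: 14.95
position: [0.4374, 0.0893, 0.0006]
tcp_rot: [1.106, 1.271, -1.104]
ft_force: [-1.1, 0.4, 7.5]
gripper_width: 0.0565
clock: 15.58
position: [0.5047, -0.0289, 0.1116]
tcp_rot: [1.106, 1.27, -1.102]
ft_force: [1.3, 0.7, -0.7]
gripper_width: 0.0567
clock: 16.2
position: [0.5946, -0.2796, 0.1099]
tcp_rot: [1.106, 1.271, -1.106]
ft_force: [-0.2, 0.8, -0.4]
gripper_width: 0.0568
t 16.25 p [ 0.5953 -0.2831  0.1096] psi 7.9 x [ 0.    -0.002 -1.   ] F [-2.  -1.3 -2.4] w 0.0571 q [-0.48  0.12  1.59 -0.    1.44 -0.62]
(0.612, -0.343, 0.006, 7.7) t [0.1037 0.0083 0.0615] r [ 0.004  0.002 -0.   ]
```

View pics/w6.png

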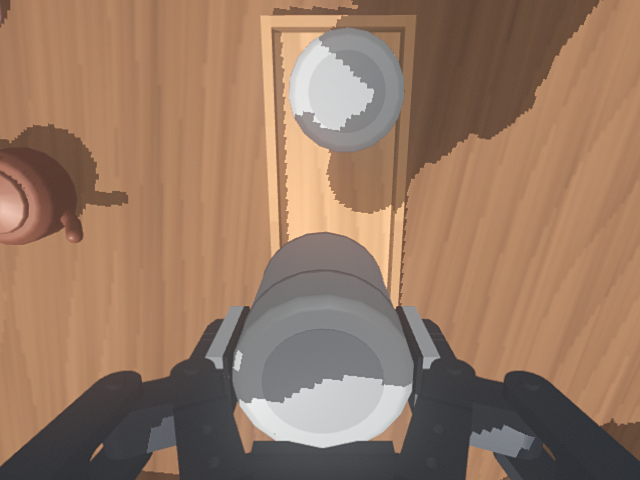

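The wrist view shows the caddy held upright over the tray's middle, with the put-away caddy at (347,90). I'll fit the tray rim from this depth image.

```bash
python3 - <<'E'
from h import *
P=world(dict(np.load("w.npz")));Q=P.reshape(-1,3)
Q=Q[(Q[:,2]>.016)&(Q[:,2]<.027)&(np.hypot(Q[:,0]-.6,Q[:,1]+.27)<.2)&(np.hypot(Q[:,0]-.5925,Q[:,1]+.188)>.034)]
for c in[(.602,-.268)]:
    for a in(6.5,7.7,9):
        X=np.array([np.cos(np.radians(a)),np.sin(np.radians(a))]);Y=np.array([-X[1],X[0]])
        d=Q[:,:2]-c;x=d@X;y=d@Y;L=(x<-.03)&(y<.1)
        for n,m in(("L",(x<-.03)&(x>-.06)&(y<.11)),("R",(x>.03)&(x<.06)&(y<.11))):
            print(a,n,m.sum(),np.percentile(x[m],[2,50,98]).round(4),"slope deg",np.degrees(np.polyfit(y[m],x[m],1)[0]).round(2),"y",y[m].min().round(3))
        m=(y>.09)&(abs(x)<.035)&(y<.14);print("  end",np.percentile(y[m],[2,50,98]).round(4))
E
```

```text
6.5 L 2086 [-0.0481 -0.044  -0.0402] slope deg -1.46 y -0.025
6.5 R 2532 [0.0375 0.0418 0.0464] slope deg -1.51 y -0.065
  end [0.1201 0.1234 0.1271]
7.7 L 2068 [-0.0462 -0.043  -0.04  ] slope deg -0.26 y -0.024
7.7 R 2550 [0.0394 0.0425 0.0458] slope deg -0.31 y -0.066
  end [0.1206 0.1234 0.1267]
9 L 2051 [-0.0455 -0.0419 -0.0384] slope deg 1.05 y -0.023
9 R 2570 [0.0395 0.0432 0.047 ] slope deg 0.98 y -0.067
  end [0.1203 0.1234 0.1269]
```

```bash
python3 -m pendant '[{"grip":1,"tx":0.01,"ty":0.006,"tz":0.04,"rx":0,"ry":0,"rz":0},{"grip":1,"tx":0.04,"ty":0.008,"tz":0.06,"rx":0,"ry":0,"rz":0},{"grip":1,"tx":0.08,"ty":0.008,"tz":0.06,"rx":0,"ry":0,"rz":0},{"grip":1,"tx":0.095,"ty":0.008,"tz":0.06,"rx":0,"ry":0,"rz":0},{"grip":1,"tx":0.101,"ty":0.008,"tz":0.06,"rx":0,"ry":0,"rz":0}]'
python3 -m pendant '[{"grip":1,"tx":0.002,"ty":0,"tz":0,"rx":0,"ry":0,"rz":0},{"grip":1,"tx":0.003,"ty":0,"tz":0,"rx":0,"ry":0,"rz":0},{"grip":1,"tx":0.003,"ty":0,"tz":0,"rx":0,"ry":0,"rz":0}]'
```

```text
clock: 16.88
position: [0.6106, -0.3356, 0.0085]
tcp_rot: [1.105, 1.272, -1.105]
ft_force: [-0.2, -1.0, -0.5]
gripper_width: 0.0564
clock: 17.25
position: [0.6112, -0.336, 0.0067]
tcp_rot: [1.105, 1.27, -1.105]
ft_force: [-0.9, 0.5, 6.2]
gripper_width: 0.0566
```

```bash
python3 -m pendant '[{"grip":-0.4,"tx":0,"ty":0,"tz":0,"rx":0,"ry":0,"rz":0},{"grip":-0.4,"tx":0,"ty":0,"tz":0,"rx":0,"ry":0,"rz":0},{"grip":-0.4,"tx":-0.01,"ty":0,"tz":0,"rx":0,"ry":0,"rz":0},{"grip":-0.6,"tx":-0.06,"ty":0,"tz":0,"rx":0,"ry":0,"rz":0},{"grip":-1,"tx":-0.075,"ty":-0.02,"tz":-0.03,"rx":0,"ry":0,"rz":0}]'
python3 -m pendant '[{"grip":-1,"tx":0,"ty":-0.023,"tz":-0.056,"rx":0,"ry":0,"rz":0},{"grip":-1,"tx":0,"ty":-0.046,"tz":-0.112,"rx":0,"ry":0,"rz":0},{"grip":-1,"tx":0,"ty":-0.069,"tz":-0.168,"rx":0,"ry":0,"rz":0},{"grip":-1,"tx":0,"ty":-0.092,"tz":-0.224,"rx":0,"ry":0,"rz":0},{"grip":-1,"tx":0,"ty":-0.11,"tz":-0.28,"rx":0,"ry":0,"rz":0}]'
python3 look.py w7 .4368 -.0374 .066 .085 .04
python3 - <<'E'
from h import *
from bench import bot
plan(bot,(.4368,-.0374,0,8))
E
```

```text
clock: 17.88
position: [0.5879, -0.3101, 0.084]
tcp_rot: [1.106, 1.267, -1.105]
ft_force: [0.4, 1.3, 0.0]
gripper_width: 0.084
clock: 18.5
position: [0.4375, -0.0457, 0.0809]
tcp_rot: [1.106, 1.271, -1.105]
ft_force: [1.1, 0.3, 1.1]
gripper_width: 0.0853
9590 [ 0.4363 -0.0344  0.0711] [436.5 -36.4] 29.098796844482422
t 18.55 p [ 0.4353 -0.0414  0.0807] psi 8.1 x [ 0.     0.002 -1.   ] F [ 2.1 -1.   0.6] w 0.0855 q [-0.15 -0.37  2.08  0.    1.44 -0.3 ]
(0.4368, -0.0374, 0, 8) t [ 0.0808  0.002  -0.0037] r [ 0.001 -0.002 -0.   ]
```

```bash
python3 -m pendant '[{"grip":-1,"tx":0.01,"ty":0.001,"tz":-0.003,"rx":0,"ry":0,"rz":0},{"grip":-1,"tx":0.01,"ty":0.001,"tz":-0.003,"rx":0,"ry":0,"rz":0}]'
python3 - <<'E'
from h import *
from bench import bot
plan(bot,(.4367,-.0368,0,8))
E
```

```text
clock: 18.8
position: [0.4392, -0.0442, 0.0697]
tcp_rot: [1.105, 1.273, -1.106]
ft_force: [0.1, 0.9, 0.2]
gripper_width: 0.0858
t 18.8 p [ 0.4392 -0.0442  0.0697] psi 8.0 x [-0.001 -0.    -1.   ] F [0.1 0.9 0.2] w 0.0858 q [-0.16 -0.35  2.08 -0.    1.41 -0.3 ]
(0.4367, -0.0368, 0, 8) t [ 0.0697 -0.0014 -0.0076] r [ 0.    -0.     0.001]
```

```bash
python3 -m pendant '[{"grip":-1,"tx":0.03,"ty":-0.0015,"tz":-0.0075,"rx":0,"ry":0,"rz":0},{"grip":-1,"tx":0.06,"ty":-0.0015,"tz":-0.0075,"rx":0,"ry":0,"rz":0},{"grip":-1,"tx":0.07,"ty":-0.0015,"tz":-0.0075,"rx":0,"ry":0,"rz":0},{"grip":0,"tx":0.07,"ty":-0.0015,"tz":-0.0075,"rx":0,"ry":0,"rz":0}]' 40
python3 -m pendant '[{"grip":1,"tx":0,"ty":0,"tz":0,"rx":0,"ry":0,"rz":0},{"grip":1,"tx":0,"ty":0,"tz":0,"rx":0,"ry":0,"rz":0},{"grip":1,"tx":0,"ty":0,"tz":0,"rx":0,"ry":0,"rz":0}]'
python3 -m pendant '[{"grip":1,"tx":-0.01,"ty":0,"tz":0,"rx":0,"ry":0,"rz":0},{"grip":1,"tx":-0.06,"ty":0,"tz":0,"rx":0,"ry":0,"rz":0},{"grip":1,"tx":-0.1,"ty":0.015,"tz":0.02,"rx":0,"ry":0,"rz":0},{"grip":1,"tx":-0.11,"ty":0.04,"tz":0.07,"rx":0,"ry":0,"rz":0},{"grip":1,"tx":-0.11,"ty":0.065,"tz":0.12,"rx":0,"ry":0,"rz":0}]'
python3 -m pendant '[{"grip":1,"tx":0,"ty":0.025,"tz":0.05,"rx":0,"ry":0,"rz":0},{"grip":1,"tx":0,"ty":0.05,"tz":0.095,"rx":0,"ry":0,"rz":0},{"grip":1,"tx":0,"ty":0.067,"tz":0.126,"rx":0,"ry":0,"rz":0},{"grip":1,"tx":0,"ty":0.067,"tz":0.126,"rx":0,"ry":0,"rz":0},{"grip":1,"tx":0,"ty":0.067,"tz":0.126,"rx":0,"ry":0,"rz":0}]'
python3 - <<'E'
from h import *
from bench import bot
i=bot.get_image("top");P=world(i);Q=P[120:220,390:560].reshape(-1,3);o=bot.get_obs()["position"]
for n,x,y in[("P",.5925,-.188),("1",.611,-.337)]:
    q=Q[(Q[:,2]>.066)&(Q[:,2]<.09)&(np.hypot(Q[:,0]-x,Q[:,1]-y)<.036)];print(n,len(q),q.mean(0) if len(q) else "",cv2.minEnclosingCircle(q[:,:2].astype(np.float32)*1000) if len(q) else "")
plan(bot,(.602,-.262,.006,8))
E
```

```text
clock: 19.3
position: [0.4367, -0.0372, 0.0002]
tcp_rot: [1.106, 1.273, -1.107]
ft_force: [0.6, -0.9, 0.8]
gripper_width: 0.0697
clock: 19.68
position: [0.4375, -0.037, 0.0015]
tcp_rot: [1.106, 1.27, -1.104]
ft_force: [1.3, -1.0, 6.8]
gripper_width: 0.0571
clock: 20.3
position: [0.5191, -0.1477, 0.1125]
tcp_rot: [1.106, 1.27, -1.103]
ft_force: [0.4, 1.5, -1.2]
gripper_width: 0.0572
clock: 20.92
position: [0.6013, -0.2614, 0.1103]
tcp_rot: [1.106, 1.273, -1.106]
ft_force: [0.3, 0.2, -0.5]
gripper_width: 0.0571
P 938 [ 0.59243382 -0.18787471  0.07719542] ((593.0748291015625, -188.4119873046875), 29.666738510131836)
1 64 [ 0.58935211 -0.3483157   0.07692331] ((589.0321044921875, -348.7712707519531), 12.350320816040039)
t 20.98 p [ 0.6013 -0.2612  0.1106] psi 8.0 x [-0.  0. -1.] F [-0.9 -0.1 -1.5] w 0.0569 q [-0.45  0.11  1.59  0.    1.44 -0.59]
(0.602, -0.262, 0.006, 8) t [0.1046 0.0006 0.0009] r [ 0.001 -0.     0.   ]
```

```bash
python3 -m pendant '[{"grip":1,"tx":0.04,"ty":0,"tz":0.001,"rx":0,"ry":0,"rz":0},{"grip":1,"tx":0.08,"ty":0,"tz":0.001,"rx":0,"ry":0,"rz":0},{"grip":1,"tx":0.096,"ty":0,"tz":0.001,"rx":0,"ry":0,"rz":0},{"grip":1,"tx":0.102,"ty":0,"tz":0.001,"rx":0,"ry":0,"rz":0},{"grip":1,"tx":0.104,"ty":0,"tz":0.001,"rx":0,"ry":0,"rz":0}]'
python3 -m pendant '[{"grip":1,"tx":0,"ty":0,"tz":0,"rx":0,"ry":0,"rz":0},{"grip":1,"tx":0,"ty":0,"tz":0,"rx":0,"ry":0,"rz":0}]'
```

```text
clock: 21.6
position: [0.6024, -0.2629, 0.0075]
tcp_rot: [1.105, 1.271, -1.105]
ft_force: [-2.6, 1.5, 10.7]
gripper_width: 0.0573
clock: 21.85
position: [0.6024, -0.2631, 0.0076]
tcp_rot: [1.106, 1.27, -1.105]
ft_force: [0.2, 0.3, 5.6]
gripper_width: 0.0573
```

```bash
python3 -m pendant '[{"grip":-0.4,"tx":0,"ty":0,"tz":0,"rx":0,"ry":0,"rz":0},{"grip":-0.4,"tx":0,"ty":0,"tz":0,"rx":0,"ry":0,"rz":0},{"grip":-0.4,"tx":-0.01,"ty":0,"tz":0,"rx":0,"ry":0,"rz":0},{"grip":-0.6,"tx":-0.06,"ty":0,"tz":0,"rx":0,"ry":0,"rz":0},{"grip":-1,"tx":-0.08,"ty":-0.03,"tz":0,"rx":0,"ry":0,"rz":0}]'
python3 -m pendant '[{"grip":-1,"tx":0,"ty":-0.04,"tz":-0.003,"rx":-0.18,"ry":0,"rz":0},{"grip":-1,"tx":0,"ty":-0.08,"tz":-0.006,"rx":-0.36,"ry":0,"rz":0},{"grip":-1,"tx":0,"ty":-0.12,"tz":-0.009,"rx":-0.54,"ry":0,"rz":0},{"grip":-1,"tx":0,"ty":-0.15,"tz":-0.012,"rx":-0.72,"ry":0,"rz":0},{"grip":-1,"tx":0,"ty":-0.18,"tz":-0.014,"rx":-0.9,"ry":0,"rz":0}]'
python3 -m pendant '[{"grip":-1,"tx":0,"ty":0,"tz":0,"rx":-0.18,"ry":0,"rz":0},{"grip":-1,"tx":0,"ty":0,"tz":0,"rx":-0.2,"ry":0,"rz":0},{"grip":-1,"tx":0,"ty":0,"tz":0,"rx":-0.2,"ry":0,"rz":0}]'
python3 look.py w8 .389 -.279 .03 .07 .036
python3 - <<'E'
from h import *
from bench import bot
P=world(dict(np.load("w.npz"))).reshape(-1,3);d=np.hypot(P[:,0]-.389,P[:,1]+.279)
for a,b in((.054,.07),(.046,.054),(.036,.046)):
    q=P[(P[:,2]>a)&(P[:,2]<b)&(d<.033)];print(a,len(q),q.mean(0).round(4),cv2.minEnclosingCircle(q[:,:2].astype(np.float32)*1000))
q=P[(P[:,2]>.02)&(P[:,2]<.06)&(d>.038)&(d<.062)];
for s in(1,-1):
    m=s*(q[:,0]-.389)>0;print("ends",m.sum(),q[m].mean(0).round(4) if m.any() else "")
plan(bot,(.389,-.279,-.024,71))
i=bot.get_image("top");P=world(i);Q=P[120:220,390:560].reshape(-1,3)
for n,x,y in[("P",.5925,-.188),("1",.611,-.337),("2",.602,-.263)]:
    q=Q[(Q[:,2]>.066)&(Q[:,2]<.09)&(np.hypot(Q[:,0]-x,Q[:,1]-y)<.036)];print(n,len(q),q.mean(0) if len(q) else "",cv2.minEnclosingCircle(q[:,:2].astype(np.float32)*1000) if len(q) else "",q[:,2].std())
E
```

```text
clock: 22.48
position: [0.5735, -0.2673, 0.0897]
tcp_rot: [1.105, 1.269, -1.103]
ft_force: [-0.6, -0.1, 0.9]
gripper_width: 0.0836
clock: 23.1
position: [0.3909, -0.2782, 0.087]
tcp_rot: [0.411, 1.531, -0.412]
ft_force: [0.7, -0.3, 0.2]
gripper_width: 0.0854
clock: 23.48
position: [0.3921, -0.2783, 0.0865]
tcp_rot: [0.262, 1.555, -0.262]
ft_force: [0.5, 0.4, 0.5]
gripper_width: 0.0855
7767 [ 0.3842 -0.2768  0.0436] [ 388.7 -279.7] 35.84136199951172
0.054 354 [ 0.3874 -0.2779  0.0576] ((387.8612365722656, -278.101318359375), 6.017046928405762)
0.046 2099 [ 0.3871 -0.2778  0.0474] ((387.8927307128906, -278.279541015625), 19.209392547607422)
0.036 4886 [ 0.3839 -0.2766  0.0417] ((387.45220947265625, -277.8924865722656), 30.988435745239258)
ends 397 [ 0.4304 -0.2932  0.0392]
ends 345 [ 0.3463 -0.2635  0.0376]
t 23.52 p [ 0.3921 -0.2782  0.0864] psi 70.9 x [ 0. -0. -1.] F [-0.4  0.   0.2] w 0.0856 q [-0.67 -0.27  1.99 -0.    1.42 -1.91]
(0.389, -0.279, -0.024, 71) t [ 0.1104 -0.0018 -0.0027] r [-0.002  0.     0.   ]
P 942 [ 0.59234877 -0.18772754  0.07721782] ((593.2037353515625, -188.6874542236328), 29.517131805419922) 0.0024859081383543473
1 898 [ 0.60987593 -0.33442848  0.07701948] ((610.498291015625, -335.6281433105469), 29.738283157348633) 0.0026036584878479335
2 921 [ 0.60065302 -0.26142006  0.077212  ] ((601.299072265625, -262.9637145996094), 29.380334854125977) 0.0025563620396209094
```

View pics/w8.png

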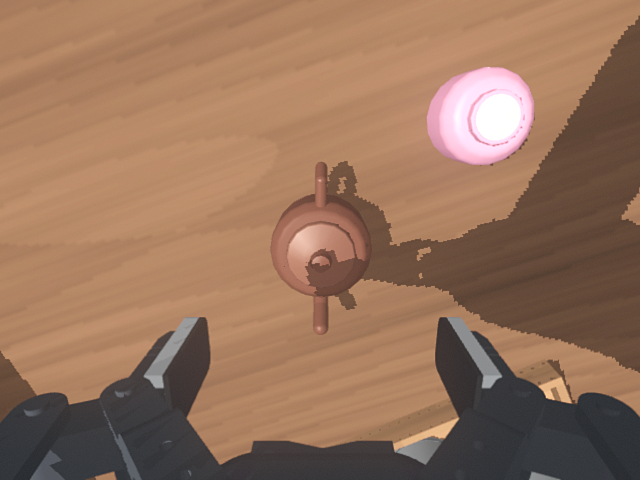

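The wrist view shows the teapot at (320,245), with its spout–handle line vertical in the view, so the jaws lie along its y. All three caddies stand flat with their tops at 78 mm.

```bash
python3 -m pendant '[{"grip":-1,"tx":0.04,"ty":-0.001,"tz":-0.0045,"rx":0,"ry":0,"rz":0},{"grip":-1,"tx":0.09,"ty":-0.001,"tz":-0.0045,"rx":0,"ry":0,"rz":0},{"grip":-1,"tx":0.11,"ty":-0.001,"tz":-0.0045,"rx":0,"ry":0,"rz":0},{"grip":-1,"tx":0.114,"ty":-0.001,"tz":-0.0045,"rx":0,"ry":0,"rz":0},{"grip":-0.2,"tx":0.114,"ty":-0.001,"tz":-0.0045,"rx":0,"ry":0,"rz":0}]' 40
python3 -m pendant '[{"grip":1,"tx":0,"ty":0,"tz":0,"rx":0,"ry":0,"rz":0},{"grip":1,"tx":0,"ty":0,"tz":0,"rx":0,"ry":0,"rz":0},{"grip":1,"tx":0,"ty":0,"tz":0,"rx":0,"ry":0,"rz":0}]'
python3 -m pendant '[{"grip":1,"tx":-0.01,"ty":0,"tz":0,"rx":0,"ry":0,"rz":0},{"grip":1,"tx":-0.05,"ty":0,"tz":0,"rx":0,"ry":0,"rz":0},{"grip":1,"tx":-0.1,"ty":0.02,"tz":0.01,"rx":0,"ry":0,"rz":0},{"grip":1,"tx":-0.1,"ty":0.065,"tz":0.03,"rx":0,"ry":0,"rz":0},{"grip":1,"tx":-0.1,"ty":0.12,"tz":0.055,"rx":0,"ry":0,"rz":0}]'
python3 -m pendant '[{"grip":1,"tx":0,"ty":0.055,"tz":0.024,"rx":0,"ry":0,"rz":0},{"grip":1,"tx":0,"ty":0.11,"tz":0.047,"rx":0,"ry":0,"rz":0},{"grip":1,"tx":0,"ty":0.165,"tz":0.07,"rx":0,"ry":0,"rz":0},{"grip":1,"tx":0,"ty":0.2,"tz":0.085,"rx":0,"ry":0,"rz":0},{"grip":1,"tx":0,"ty":0.213,"tz":0.091,"rx":0,"ry":0,"rz":0}]'
python3 look.py w9
python3 - <<'E'
from h import *
from bench import bot
plan(bot,(.634,-.011,-.024,71))
for f in("w.npz","top2.npz"):
    P=world(dict(np.load(f))).reshape(-1,3);d=np.hypot(P[:,0]-.634,P[:,1]+.011)
    q=P[(P[:,2]>.0075)&(P[:,2]<.016)&(d<.066)&(d>.05)];print(len(q),circ(q[:,:2]).round(4))
E
```

```text
clock: 24.2
position: [0.3877, -0.2779, -0.0271]
tcp_rot: [0.26, 1.555, -0.26]
ft_force: [0.2, -0.4, 0.3]
gripper_width: 0.0696
clock: 24.58
position: [0.3881, -0.2782, -0.0263]
tcp_rot: [0.259, 1.553, -0.26]
ft_force: [-0.2, 1.8, 6.8]
gripper_width: 0.0608
clock: 25.2
position: [0.4793, -0.1816, 0.0741]
tcp_rot: [0.26, 1.552, -0.262]
ft_force: [0.0, -0.9, -1.8]
gripper_width: 0.0605
clock: 25.82
position: [0.6345, -0.0086, 0.0727]
tcp_rot: [0.258, 1.555, -0.258]
ft_force: [-0.3, 0.3, -1.9]
gripper_width: 0.0607
t 25.88 p [ 0.6348 -0.0084  0.0726] psi 71.1 x [ 0.  0. -1.] F [-1.9  1.1 -2.7] w 0.0603 q [-0.05  0.09  1.68  0.    1.37 -1.29]
(0.634, -0.011, -0.024, 71) t [ 0.0966 -0.0027  0.0001] r [ 0.002  0.    -0.   ]
2956 [ 0.6336 -0.0097  0.0548]
515 [ 0.6336 -0.0108  0.0546]
```

View pics/w9.png

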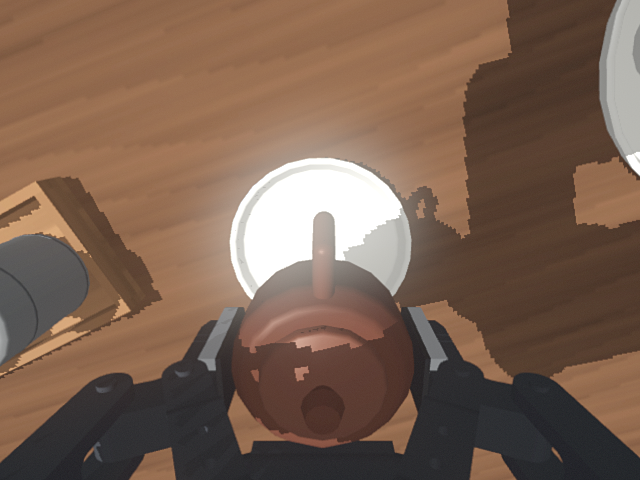

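The wrist view shows the teapot held level over the saucer. The saucer centre fits at (0.634, -0.011). Lowering.

```bash
python3 -m pendant '[{"grip":1,"tx":0.03,"ty":-0.0025,"tz":0,"rx":0,"ry":0,"rz":0},{"grip":1,"tx":0.07,"ty":-0.0025,"tz":0,"rx":0,"ry":0,"rz":0},{"grip":1,"tx":0.088,"ty":-0.0025,"tz":0,"rx":0,"ry":0,"rz":0},{"grip":1,"tx":0.093,"ty":-0.0025,"tz":0,"rx":0,"ry":0,"rz":0},{"grip":1,"tx":0.0955,"ty":-0.0025,"tz":0,"rx":0,"ry":0,"rz":0}]'
python3 -m pendant '[{"grip":1,"tx":0,"ty":0,"tz":0,"rx":0,"ry":0,"rz":0},{"grip":1,"tx":0,"ty":0,"tz":0,"rx":0,"ry":0,"rz":0}]'
```

```text
clock: 26.5
position: [0.6333, -0.0128, -0.0221]
tcp_rot: [0.26, 1.554, -0.26]
ft_force: [-0.2, -0.5, -2.1]
gripper_width: 0.0604
clock: 26.75
position: [0.6333, -0.0126, -0.0222]
tcp_rot: [0.26, 1.554, -0.259]
ft_force: [-0.5, -0.7, 3.6]
gripper_width: 0.0606
```

```bash
python3 -m pendant '[{"grip":-0.6,"tx":0,"ty":0,"tz":0,"rx":0,"ry":0,"rz":0},{"grip":-0.6,"tx":0,"ty":0,"tz":0,"rx":0,"ry":0,"rz":0},{"grip":-0.6,"tx":-0.02,"ty":0,"tz":0,"rx":0,"ry":0,"rz":0},{"grip":-0.6,"tx":-0.08,"ty":0,"tz":0,"rx":0,"ry":0,"rz":0},{"grip":-1,"tx":-0.14,"ty":0,"tz":0,"rx":0,"ry":0,"rz":0}]'
python3 -m pendant '[{"grip":-1,"tx":-0.04,"ty":0,"tz":-0.06,"rx":0,"ry":0,"rz":0},{"grip":-1,"tx":-0.06,"ty":0,"tz":-0.12,"rx":0,"ry":0,"rz":0},{"grip":-1,"tx":-0.06,"ty":0,"tz":-0.18,"rx":0,"ry":0,"rz":0},{"grip":-1,"tx":-0.06,"ty":0,"tz":-0.24,"rx":0,"ry":0,"rz":0},{"grip":-1,"tx":-0.06,"ty":0,"tz":-0.27,"rx":0,"ry":0,"rz":0}]'
python3 - <<'E'
from h import *
from bench import bot
plan(bot)
i=bot.get_image("top");j=bot.get_image("side");P=world(i).reshape(-1,3)
for n,x,y,z,r in[("cupP",.570,.298,.025,.036),("cup1",.645,.266,.025,.036),("cup2",.584,.216,.025,.036),("cadP",.5925,-.188,.066,.036),("cad1",.611,-.337,.066,.036),("cad2",.602,-.263,.066,.036),("knob",.634,-.012,.052,.02),("lid",.634,-.012,.04,.034)]:
    q=P[(P[:,2]>z)&(P[:,2]<.1)&(np.hypot(P[:,0]-x,P[:,1]-y)<r)];c,rr=cv2.minEnclosingCircle(q[:,:2].astype(np.float32)*1000);print(n,len(q),np.round(c,1),round(rr,1),"ztop",np.percentile(q[:,2],95).round(4))
a=cv2.resize(i["color"][110:340,110:570,::-1],(800,400)[:2]);b=cv2.resize(j["color"][150:400,240:520,::-1],None,fx=2.1,fy=2.1,interpolation=2)
cv2.imwrite("pics/f1.png",a);cv2.imwrite("pics/f2.png",b)
E
```

```text
clock: 27.38
position: [0.6325, -0.0125, 0.1197]
tcp_rot: [0.26, 1.555, -0.26]
ft_force: [0.5, -0.9, 0.5]
gripper_width: 0.0837
clock: 28.0
position: [0.3752, 0.0757, 0.1783]
tcp_rot: [0.26, 1.553, -0.258]
ft_force: [0.3, -0.1, -0.6]
gripper_width: 0.0854
t 28.0 p [0.3752 0.0757 0.1783] psi 71.1 x [ 0.003  0.    -1.   ] F [ 0.3 -0.1 -0.6] w 0.0854 q [ 0.13 -0.56  2.04  0.    1.65 -1.11]
cupP 707 [570.7 297.8] 26.8 ztop 0.0497
cup1 720 [646.5 264.3] 27.1 ztop 0.05
cup2 718 [584.  214.7] 26.8 ztop 0.0504
cadP 937 [ 593.2 -188.7] 29.6 ztop 0.0804
cad1 900 [ 610.6 -336. ] 29.9 ztop 0.0803
cad2 925 [ 601.1 -263.6] 30.1 ztop 0.0803
knob 155 [633.7 -11.8] 19.1 ztop 0.0644
lid 925 [631.6 -14. ] 31.8 ztop 0.0554
```

View pics/f1.png

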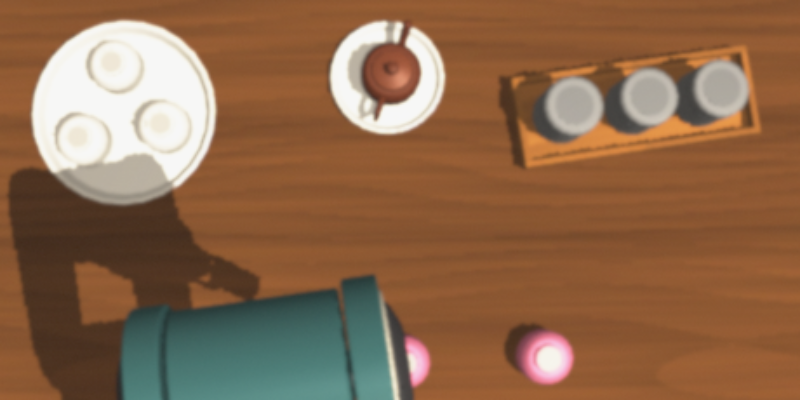

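View pics/f2.png

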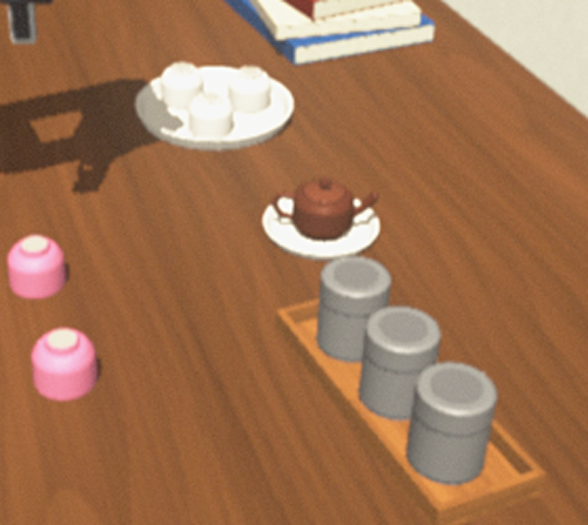

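The pictures show three cups mouth-down in the dish, three upright caddies in the tray and the teapot near the middle of its saucer. The pink cups are where they were, and the gripper is clear of everything.

```bash
python3 -m pendant '[{"grip":-1,"tx":0,"ty":0,"tz":0,"rx":0,"ry":0,"rz":0},{"grip":-1,"tx":0,"ty":0,"tz":0,"rx":0,"ry":0,"rz":0},{"grip":-1,"tx":0,"ty":0,"tz":0,"rx":0,"ry":0,"rz":0}]'
python3 -c "
from bench import bot
print(bot.hand_in())"
```

```text
clock: 28.48
position: [0.3778, 0.0749, 0.1766]
tcp_rot: [0.26, 1.556, -0.26]
ft_force: [0.2, 0.1, -0.4]
gripper_width: 0.0852
the job is handed in; nothing more can be done
None
```

The tea things are all put away and the job is handed in at about 28.5 s. I placed the two cups first, then the two caddies, then the teapot; each was lowered until the wrist force showed contact, then released.

**Final checks**
- **Heights:** in the top camera's depth, the cup tops read about 50 mm, the caddies about 80 mm and the teapot knob about 64 mm. That fits everything standing flat on its own floor, with depth noise of about 2 mm.
- **Already put away:** the cup and caddy that were there before stayed where they were, within about 1 mm of measurement noise.
- **Teapot:** it stands about 2 mm off the saucer's measured centre, going by the tool position at release. The camera's fit of the teapot was too rough to confirm this.

**What disagreed or failed**
- **Tool length:** the fingertips turned out to be about 30 mm further back than the reported TCP.
- **First grasp:** because of that, my first try at cup 1 closed on its foot ring and pushed the cup down with up to 38 N at the wrist. I released it, found it had not moved, and allowed for the offset on every later grasp.

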